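# Pack the short can in the clip-lid case

## Task

Pack the short can in the wooden carrying case: pinch the lid's two spring buttons together to free its catches, lift the lid off and lay it flat on the table, stand the short can upright in the case, then put the lid back, buttons pinched, so that it lies fully home and both tongues spring out under the lips. Set the can and the lid down gently, without dropping them, and leave the two tall cans, the mug and the bottle where they stand.

Things in the scene. Friction and masses are not known exactly. Their poses are not given: they have to be found in the camera images.
- case_seat (a point): Open wooden case, fixed, outside 150 (its x) x 170 (its y) x 116 mm high, on the robot's left or right. Point: centre of the ledge the lid lies on, 97 mm above the table; axes x, y, z of the case, z up. Above the ledge an 8 mm thick rim, 19 mm high, bounds a recess 134 (x) x 154 (y) mm. Each y side of the rim has a window 60 mm wide, 14 mm high from the ledge, under a 5 mm steel lip.
- case_floor (a point): Centre of the case's inner floor, 8 mm above the table, same axes. Inside, below the ledge, the case is 122 (x) x 142 (y) mm wide, with walls 14 mm thick; ledge 89 mm above this floor.
- lid_grip (a point): Loose plywood lid 126 (its x) x 146 (its y) x 5 mm, about 0.28 kg, clipped on the case at the start, axes along the case's; fits either way round. Point: centre of the pinch grip between the two buttons, 34 mm above the lid's underside (so 34 mm above case_seat when home, with 4 mm play all round). Lift it by the fully pinched buttons; keep them pinched while taking it out and putting it in.
- button_a (a joint): Spring button at the lid's +y: 0 out, 0.011 m fully pinched; 3 N starts it, 6.5 N presses it home. Upright black pad 30 mm wide (x), 10 thick, top 50 mm above the lid's underside; outer faces of the two pads 54 mm apart when out, 32 mm when pinched. It carries a steel tongue along y, 44 mm wide, its top 9 mm above the underside.
- button_b (a joint): The same at the lid's -y: 0 out, 0.011 m fully pinched. Each tongue ends 84 mm from the lid's centre when out (in the case's window, under the lip), 73 mm when pinched, flush with the lid's edge. Square-ended: pushing the lid down does not snap it in. A fixed grey block 9 mm thick stands between the pads.
- short_can_mid (a point): The short can, to be packed: plain metal with a blank brass-coloured band, 62 mm across and 84 mm high, closed, about 0.12 kg, standing between the two tall cans. Point at its centre, 42 mm above its foot; z is its axis, up.
- tall_can_a_mid (a point): A tall can, bystander: 62 mm across, 106 mm high, loose, close beside the short can. Point at its centre, 53 mm above its foot.
- tall_can_b_mid (a point): The other tall can, bystander: same size, loose, on about the opposite side of the short can. Point at its centre, 53 mm above its foot.
- mug_mid (a point): White mug, bystander: 76 mm across, 90 mm high, loose; its handle stands out to 75 mm from the axis along its +y, about away from the robot. Point at its centre, 45 mm up.
- bottle_mid (a point): Brown stubby bottle, bystander: 62 mm across, 150 mm high, loose. Point on its axis, 75 mm up.
There are look-alikes about, which are no part of the job. Leave any red look-alike of the part that bears short_can_mid alone.

How it is judged:
On the way, in this order (a step that is already met when the one before it is completed fails the run):
1. both buttons are pinched in together while the lid is still on the case (value of joint each of button_a, button_b above 0.008 m and distance between lid_grip and case_seat below 0.045 m), for 0.1 s.
2. the lid lies flat on the table, let go (height (world z) of lid_grip below 0.039 m and angle between lid_grip's own z axis and vertical below 0.06 rad and contact force between the fingers and lid below 0.3 N), for 0.2 s.
3. the short can stands upright on the case's floor, let go (x of short_can_mid in the frame of case_seat between -0.061 and 0.061 m and y of short_can_mid in the frame of case_seat between -0.071 and 0.071 m and z of short_can_mid in the frame of case_seat between -0.052 and -0.042 m and angle between short_can_mid's own z axis and vertical below 0.12 rad and contact force between the fingers and short_can below 0.3 N), for 0.2 s.
At the end, for the whole second after the job is handed in: The short can stands upright (within 0.12 rad) on the case's floor; the lid lies home on the ledge (height within 4 mm, sideways within 6 mm, level within 0.05 rad), both buttons sprung out to within 2.5 mm so that the tongues lie under the lips; everything at rest and released (z of lid_grip in the frame of case_seat between 0.0305 and 0.0385 m and x of lid_grip in the frame of case_seat between -0.006 and 0.006 m and y of lid_grip in the frame of case_seat between -0.006 and 0.006 m and angle between lid_grip's own z axis and vertical below 0.05 rad and value of joint each of button_a, button_b below 0.0025 m and x of short_can_mid in the frame of case_seat between -0.061 and 0.061 m and y of short_can_mid in the frame of case_seat between -0.071 and 0.071 m and z of short_can_mid in the frame of case_seat between -0.052 and -0.042 m and angle between short_can_mid's own z axis and vertical below 0.12 rad and linear speed of each of lid, short_can below 0.02 m/s and contact force between the fingers and lid below 0.3 N); the robot touches nothing.
It fails at once if a tall can is pushed more than 25 mm or tipped over (distance of any of tall_can_a_mid, tall_can_b_mid from where it was at the start of the episode above 0.025 m or angle between any of tall_can_a_mid, tall_can_b_mid's own z axis and vertical above 0.35 rad).
It fails at once if the mug or the bottle is pushed more than 25 mm or tipped over (distance of any of mug_mid, bottle_mid from where it was at the start of the episode above 0.025 m or angle between any of mug_mid, bottle_mid's own z axis and vertical above 0.35 rad).
It fails at once if the short can is dropped (falls free faster than 0.5 m/s, a drop of over 12 mm) (linear speed of short_can above 0.5 m/s and contact force between short_can and anything else below 0.02 N).
It fails at once if the lid is dropped (falls free faster than 0.5 m/s, a drop of over 12 mm) (linear speed of lid above 0.5 m/s and contact force between lid and anything else below 0.02 N).
It also fails if it takes over 72 s, if anything falls off the work surface, if the arm or the gripper's body presses on something with over 40 N, if the wrist force passes 120 N, or if a joint passes its speed limit or range.

## Robot

A 6-joint arm with a two-finger parallel gripper is mounted at the origin on the work surface. World frame = base frame: x ahead of the robot, y to its left, z up, the work surface at z = 0. Lengths are in m, angles in rad, forces in N, time in s.
With the tool pointing down it reaches from about 0.3 to 1 m from the base axis. Payload 5.1 kg.
Tool frame: the origin (TCP) lies midway between the tips of the shut fingers; the grasp point (between the pads) lies hold_point_z behind it (hold_point_z is the distance from the TCP to the grasp point, in m); z points along the fingers, y is the direction in which the jaws open and shut (so a half turn about z gives the same grasp; the last joint's range is limited). The gripper opens to 95 mm and grips with 3 to 60 N. Pads are 20 mm wide; open, the fingers measure 119 mm over their backs; the gripper's body (75 mm by 180 mm) begins 59 mm behind the grasp point.
Start: joints at [1.125, 0.124, 1.65, -0, 1.367, -0.083], TCP at [0.231, 0.608, 0.215] pointing down, gripper open.
Joint ranges: [-2.61, 2.61], [-1.02, 2.33], [0.03, 2.71], [-1.35, 4.49], [0.32, 2.68], [-2.91, 2.91]. Speed limits (rad/s): [2.57, 2.57, 3.14, 3.14, 3.14, 3.14].

## Interface

Orientations are given as a rotation vector (axis times angle).
In Python, from cell import * gives the robot as it stands.
- The arm moves only by the tool servo_tool, never from a script. Its argument "motion" is a list of rows, each a list of 3 entries, a list of its own where there are three numbers: the shift along the world's x, y, z in cm, then the turn, a rotation vector about the world's x, y, z in degrees, then the closure, from 0 (fully open) to 1 (shut). In form: [[[x, y, z], [ax, ay, az], gripper], ...]. A call has 1 to 10 rows; each row is the pose to reach, as a shift and turn from the pose commanded when the call began; what a row does not reach only later rows make up. A row lasts 1/8 s, in which the tool goes at most 62.5 mm and 10.7 degrees, less where a joint would pass 70% of its speed; a pose out of reach is approached as far as the arm can. A call with a gripper value outside its range is refused whole. The fingers move at their own pace and stop on an object; the grip force is fixed at half the most. Time passes only in rows, so rows that repeat a pose let the fingers close. It gives the time, the measured TCP pose, the force and the opening at its end, in the units of the state.
- sense(): the state, without advancing time (a new reading comes with each control period).
- camera(name): name is "side" or "top" or "wrist"; returns the picture (400x640x3 uint8, red, green, blue); there is no depth.
- camera_params(name): a dict with "fx", "fy", "cx", "cy" (pixels), "T" (4x4, takes a point from camera to world coordinates); the wrist camera has in their place "hand_eye" (4x4, takes a point from camera to tool coordinates, whose origin is the TCP and whose axes are the flange's). Camera axes: x right, y down, z forward; pixel columns grow to the right and rows downward; lengths in m; the calibration is good to about 2 mm. A picture is of the moment at which its call begins: read the wrist's pose just before it. camera_params takes no time and is no camera call.
- job_done(): hands the job in, once; it reports no verdict.
The state is a dict: "time_s": time; "qpos": joint angles; "joint_vel": joint speeds; "effort": joint torques, N m; "eef_pos": TCP position; "tool_rot": TCP orientation; "wrist_force": force on the tool from outside, world axes, zero at the start; "ft_torque": the same for the moment, N m; "finger_gap": finger opening in m.
Only numpy, scipy, OpenCV 4.12 (cv2) and the standard library are available. Lean on these libraries where they do the work, as an engineer would, in place of code of your own. Each camera call takes 0.05 s, during which the arm holds its last target.

## Working session

There is one attempt and no reset: what is moved stays moved. The work goes in short steps, Python scripts to look and compute and a tool call to move; the robot and the scene stay as the last step left them, time stands still between calls to the robot, and variables do not carry over. Pictures are saved under pics/ and viewed, and the job is handed in when it is done.

Besides the shell and the picture viewer there is one more tool, called after "Emit:" as a command line: name --argument value ..., lists and objects as JSON in quotes. servo_tool: Moves the arm, as the interface text tells. Its arguments: {"type":"object","properties":{"motion":{"type":"array","items":{"type":"array"}}},"required":["motion"]}

```bash
ls; mkdir -p pics
cat > h.py <<'E'
from cell import *
import numpy as np, cv2
from scipy.spatial.transform import Rotation as R
def save(n,fn,img=None):
    im=camera(n) if img is None else img
    cv2.imwrite('pics/'+fn,im[:,:,::-1]); return im
def px2plane(n,u,v,z,T=None):
    p=camera_params(n); T=p['T'] if T is None else T
    T=np.array(T); d=T[:3,:3]@np.array([(u-p['cx'])/p['fx'],(v-p['cy'])/p['fy'],1]); o=T[:3,3]
    return o+d*(z-o[2])/d[2]
def proj(n,P,T=None):
    p=camera_params(n); T=np.array(p['T'] if T is None else T)
    q=np.linalg.inv(T)@np.append(P,1); return np.array([p['fx']*q[0]/q[2]+p['cx'],p['fy']*q[1]/q[2]+p['cy']])
def wristT():
    s=sense(); T=np.eye(4); T[:3,:3]=R.from_rotvec(s['tool_rot']).as_matrix(); T[:3,3]=s['eef_pos']
    return T@np.array(camera_params('wrist')['hand_eye'])
E
python3 - <<'E'
from h import *
import cell
s=sense(); print(s)
try: print(hold_point_z)
except Exception as e: print(e, [a for a in dir(cell) if a[0]!='_'])
for n in('top','side','wrist'):
    print(n,camera_params(n))
T=wristT(); print(T)
for n in('top','side','wrist'): save(n,n+'0.png')
E
```

```text
pics
{'time_s': 0.0, 'qpos': array([ 1.12539148e+00,  1.24497690e-01,  1.65166198e+00, -1.54360135e-05,
        1.36751277e+00, -8.26049740e-02]), 'joint_vel': array([-0.0007134 , -0.00156607, -0.00034625,  0.00083254,  0.00037007,
       -0.00052401]), 'effort': array([ 4.88281275e-04, -4.17597556e+01, -3.59933925e+01,  7.74489529e-02,
        4.89303761e-02, -1.71980091e-04]), 'eef_pos': array([0.2304365 , 0.60709313, 0.21339896]), 'tool_rot': array([-0.56666401, -3.08952557,  0.0031594 ]), 'wrist_force': array([0.50949889, 0.60854372, 0.43515521]), 'ft_torque': array([ 0.04035476,  0.02579318, -0.04632961]), 'finger_gap': 0.0952781219590998}
0.0188
top {'fx': 391.0045001695464, 'fy': 391.0045001695464, 'cx': 318.7575182015852, 'cy': 198.386615139653, 'T': array([[-0.02154956, -0.99851391,  0.0500559 ,  0.49829311],
       [-0.99929498,  0.02305196,  0.02963348, -0.06478998],
       [-0.03074333, -0.04938202, -0.9983067 ,  1.02175358],
       [ 0.        ,  0.        ,  0.        ,  1.        ]])}
side {'fx': 480.1350134867549, 'fy': 480.1350134867549, 'cx': 327.4885075232248, 'cy'
[... 239 characters left out ...]
   ,  0.        ,  1.        ]])}
wrist {'fx': 336.4368558996331, 'fy': 336.4368558996331, 'cx': 321.5867163249695, 'cy': 203.39619414299148, 'hand_eye': array([[-8.60220856e-05, -9.62484327e-01, -2.71337266e-01,
         7.57908959e-02],
       [ 9.99999673e-01, -3.01139576e-04,  7.51168711e-04,
        -1.35621953e-03],
       [-8.04698501e-04, -2.71337113e-01,  9.62484038e-01,
        -1.69933862e-01],
       [ 0.00000000e+00,  0.00000000e+00,  0.00000000e+00,
         1.00000000e+00]])}
[[ 0.35497042  0.89996673  0.25309265  0.15924763]
 [ 0.93487667 -0.34134701 -0.09740547  0.63304271]
 [-0.00126926  0.27118648 -0.96252599  0.38334714]
 [ 0.          0.          0.          1.        ]]
```

View pics/top0.png

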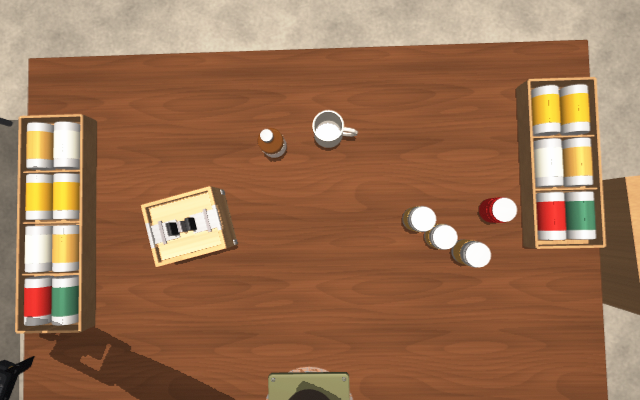

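View pics/side0.png

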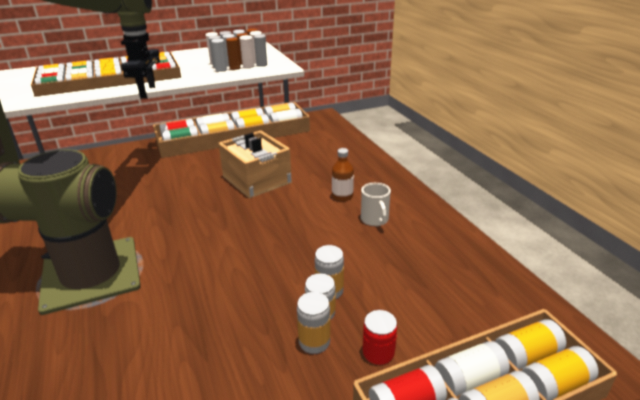

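View pics/wrist0.png

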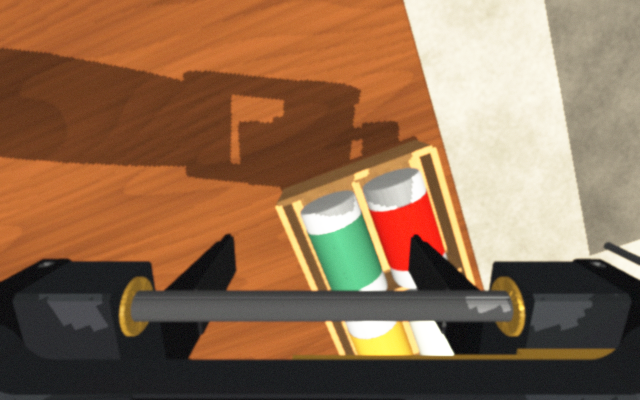

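The top view shows the case at (188,227), three cans in a row at (422,219), (443,237) and (477,255), a red look-alike at (500,210), the bottle at (267,137) and the mug at (328,128). I'll enlarge the case and the cans.

Run:
```python
from h import *
t=cv2.imread('pics/top0.png'); s=cv2.imread('pics/side0.png')
a=cv2.resize(t[175:280,130:250],None,fx=6,fy=5.7,interpolation=cv2.INTER_CUBIC)
a=cv2.resize(t[180:275,130:245],None,fx=6,fy=6,interpolation=cv2.INTER_CUBIC); cv2.imwrite('pics/c_case.png',a)
a=cv2.resize(t[185:280,395:525],None,fx=6,fy=6,interpolation=cv2.INTER_CUBIC); cv2.imwrite('pics/c_cans.png',a)
a=cv2.resize(s[235:370,280:410],None,fx=4,fy=4,interpolation=cv2.INTER_CUBIC); cv2.imwrite('pics/c_cans_s.png',a)
```

```text
(no output)
```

View pics/c_case.png

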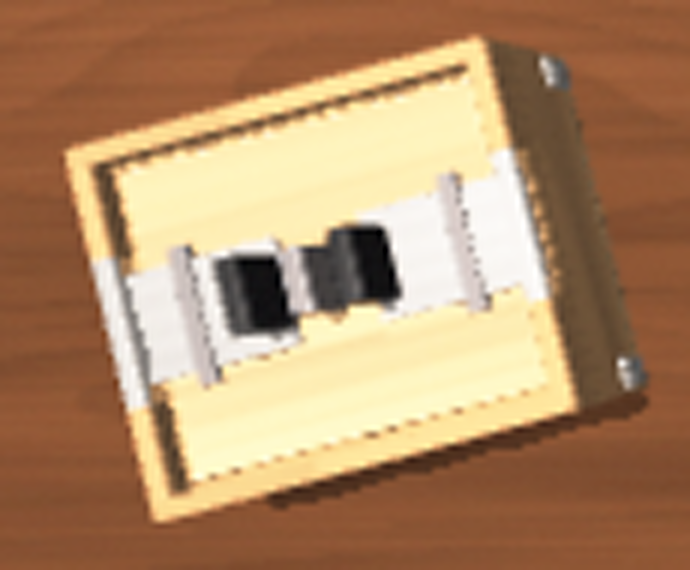

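View pics/c_cans.png

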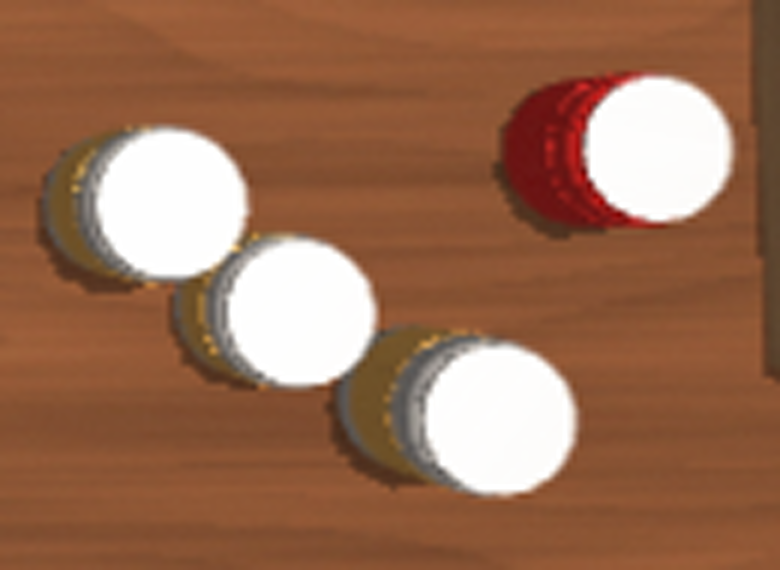

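View pics/c_cans_s.png

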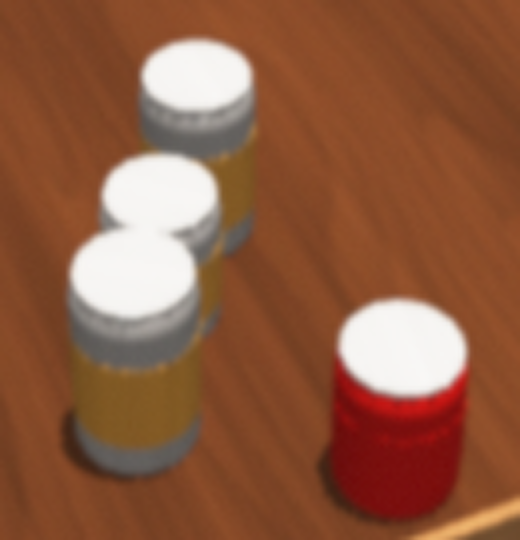

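The candidates for the can are the brass-banded cans at top pixels (423,219), (445,237) and (478,254), and the red one at (505,210). The middle one at (445,237) is the short can: brass band, lower than its neighbours in the side crop, and standing between them. The red one is the look-alike.

Run:
```python
from h import *
C=np.array([[67,150],[487,38],[575,410],[157,520]])/6+[130,180]-0.4
P=np.array([px2plane('top',u,v,.116) for u,v in C]); print(P.round(4)); print('centre',P.mean(0).round(4))
for i in range(4):
    d=P[(i+1)%4]-P[i]; print(np.linalg.norm(d).round(4), np.degrees(np.arctan2(d[1],d[0])).round(2))
for nm,c,z in [('A',(171,204),.106),('short',(300,312),.084),('B',(500,418),.106),('red',(658,148),.084)]:
    u,v=np.array(c)/6+[395,185]-0.4; p=px2plane('top',u,v,z); print(nm,p.round(4),np.hypot(*p[:2]).round(3))
# pads: z top = .097+.050=.147
for nm,c in [('padL',(273,293)),('padR',(375,263))]:
    u,v=np.array(c)/6+[130,180]-0.4; print(nm,px2plane('top',u,v,.147).round(4))
for nm,u,v,z in[('mug',328,124,.09),('bottle',266,134,.15)]: print(nm,px2plane('top',u,v,z).round(3))
# side view can tops
for nm,c,z in [('A',(197,76),.106),('short',(160,195),.084),('B',(133,274),.106)]:
    u,v=np.array(c)/4+[280,235]-0.4; print(nm,'side',px2plane('side',u,v,z).round(4))
```

```text
[[0.5387 0.381  0.116 ]
 [0.5788 0.2147 0.116 ]
 [0.4335 0.1814 0.116 ]
 [0.3941 0.3454 0.116 ]]
centre [0.4863 0.2806 0.116 ]
0.1711 -76.47
0.149 -167.11
0.1687 103.5
0.1489 13.84
A [ 0.4917 -0.2788  0.106 ] 0.565
short [ 0.4479 -0.333   0.084 ] 0.558
B [ 0.4071 -0.4012  0.106 ] 0.572
red [ 0.5094 -0.4751  0.084 ] 0.697
padL [0.4817 0.2871 0.147 ]
padR [0.4922 0.2482 0.147 ]
mug [ 0.724 -0.063  0.09 ]
bottle [0.69  0.077 0.15 ]
A side [ 0.4897 -0.2807  0.106 ]
short side [ 0.4452 -0.3359  0.084 ]
B side [ 0.4038 -0.404   0.106 ]
```

```bash
cat >> h.py <<'E'
def goal(x,y,z,jaw_deg):
    """print shift (cm) and turn to get the TCP at xyz, pointing down, jaw axis at jaw_deg mod 180"""
    s=sense(); Rm=R.from_rotvec(s['tool_rot']).as_matrix()
    cur=np.degrees(np.arctan2(Rm[1,1],Rm[0,1]))
    for k in (0,180):
        d=(jaw_deg+k-cur+180)%360-180
        Rt=np.array([[np.cos(np.radians(jaw_deg+k-90)),np.cos(np.radians(jaw_deg+k)),0],[np.sin(np.radians(jaw_deg+k-90)),np.sin(np.radians(jaw_deg+k)),0],[0,0,1]])
        Rt[:,0]*=-1; Rt[:,2]*=-1
        rv=np.degrees(R.from_matrix(Rt@Rm.T).as_rotvec())
        q1=np.degrees(np.arctan2(y,x)); 
        print('shift cm',((np.array([x,y,z])-s['eef_pos'])*100).round(2),'yaw',round(d,2),'rotvec',rv.round(2),'| dq6 est',round(-(d-(q1-np.degrees(s['qpos'][0]))),1),'q6 now',np.degrees(s['qpos'][5]).round(1),'jaw now',cur.round(2))
E
python3 - <<'E'
from h import *
for nm,c in [('padL',(231,298)),('padR',(347,268))]:
    u,v=np.array(c)/6+[130,180]-0.4; print(nm,px2plane('top',u,v,.147).round(4))
goal(.486,.281,.20,103.5)
E
```

```text
padL [0.4802 0.3031 0.147 ]
padR [0.4905 0.2589 0.147 ]
shift cm [ 25.55 -32.62  -1.37] yaw 34.29 rotvec [ 9.000e-02 -1.000e-02  3.429e+01] | dq6 est -68.7 q6 now -4.7 jaw now 69.21
shift cm [ 25.55 -32.62  -1.37] yaw -145.71 rotvec [-1.0000e-02 -1.2000e-01 -1.4571e+02] | dq6 est 111.3 q6 now -4.7 jaw now 69.21
```

Emit:
servo_tool --motion '[[[4,-5,2],[0,0,5],0.3],[[8,-10,2],[0,0,12],0.3],[[12,-15,2],[0,0,19],0.3],[[16,-20,2],[0,0,25],0.3],[[20,-25,2],[0,0,30],0.3],[[23,-29,2],[0,0,34.3],0.3],[[25.55,-32.6,2],[0,0,34.3],0.3],[[25.55,-32.6,2],[0,0,34.3],0.3],[[25.55,-32.6,2],[0,0,34.3],0.3]]'

```text
time_s: 1.27
eef_pos: [0.4858, 0.2819, 0.2344]
tool_rot: [0.369, -3.119, -0.001]
wrist_force: [-0.5, 0.2, 0.9]
finger_gap: 0.0668
```

Run:
```python
from h import *
T=wristT(); im=save('wrist','w1.png'); np.save('T1.npy',T)
for nm,u,v in []: pass
for P in [(0.486,.281,.147)]: print(proj('wrist',P,T))
goal(.486,.281,.20,103.5)
```

```text
[322.05066793 208.24348932]
shift cm [ 0.04 -0.14 -3.44] yaw -0.06 rotvec [-0.01 -0.03 -0.06] | dq6 est 5.4 q6 now -78.9 jaw now 103.56
shift cm [ 0.04 -0.14 -3.44] yaw 179.94 rotvec [ 5.0000e-02 -2.0000e-02  1.7994e+02] | dq6 est -174.6 q6 now -78.9 jaw now 103.56
```

View pics/w1.png

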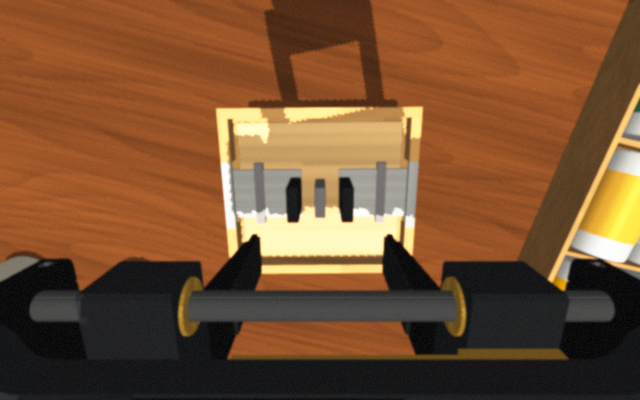

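The wrist view shows the case centred. Its rim's top corners are near (217,109), (422,107), (413,271) and (231,272), and the pads are at (294,200) and (346,200). Next I'll refine from an enlarged crop.

Run:
```python
from h import *
t=cv2.imread('pics/w1.png'); cv2.imwrite('pics/c_w1.png',cv2.resize(t[95:285,205:435],None,fx=3.4,fy=3.1,interpolation=cv2.INTER_CUBIC))
```

```text
(no output)
```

View pics/c_w1.png

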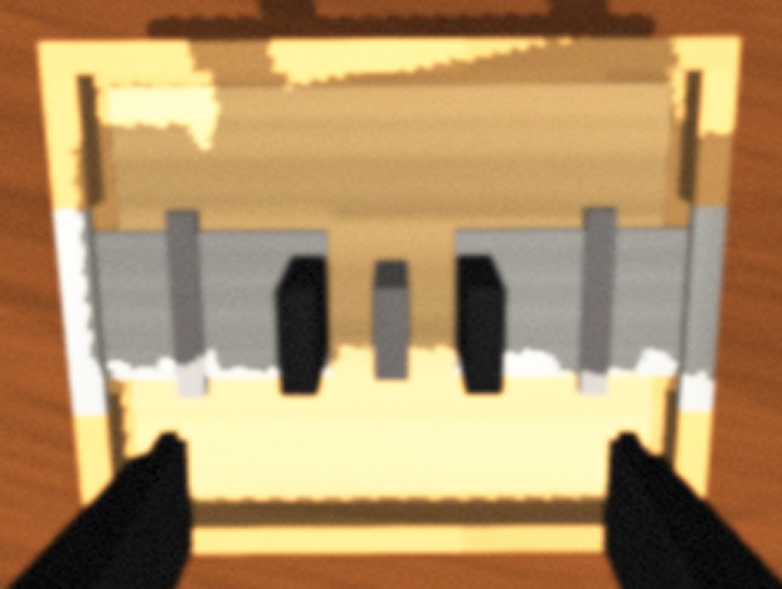

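Run:
```python
from h import *
T=np.load('T1.npy')
C=np.array([[38,40],[742,38],[702,552],[87,552]])/[3.4,3.1]+[205,95]-0.4
P=np.array([px2plane('wrist',u,v,.116,T) for u,v in C]); print(P.round(4)); print('centre',P.mean(0).round(4))
for i in range(4):
    d=P[(i+1)%4]-P[i]; print(np.linalg.norm(d).round(4), np.degrees(np.arctan2(d[1],d[0])).round(2))
goal(.486,.281,.112,103.5)
```

```text
[[0.4312 0.1778 0.116 ]
 [0.3908 0.3436 0.116 ]
 [0.5371 0.3799 0.116 ]
 [0.5769 0.2137 0.116 ]]
centre [0.484  0.2788 0.116 ]
0.1706 103.67
0.1507 13.94
0.171 -76.54
0.1501 -166.19
shift cm [  0.04  -0.14 -12.24] yaw -0.06 rotvec [-0.01 -0.03 -0.06] | dq6 est 5.4 q6 now -78.9 jaw now 103.56
shift cm [  0.04  -0.14 -12.24] yaw 179.94 rotvec [ 5.0000e-02 -2.0000e-02  1.7994e+02] | dq6 est -174.6 q6 now -78.9 jaw now 103.56
```

Emit:
servo_tool --motion '[[[-0.1,-0.2,-4],[0,0,0],0.3],[[-0.1,-0.2,-8],[0,0,0],0.3],[[-0.1,-0.2,-11],[0,0,0],0.3],[[-0.1,-0.2,-12.2],[0,0,0],0.3],[[-0.1,-0.2,-12.2],[0,0,0],0.3],[[-0.1,-0.2,-12.2],[0,0,0],0.3]]'

```text
time_s: 2.08
eef_pos: [0.4861, 0.2805, 0.1144]
tool_rot: [-0.37, 3.117, 0.001]
wrist_force: [-0.3, -0.8, 0.0]
finger_gap: 0.0666
```

Run:
```python
from h import *
save('wrist','w2.png'); s=sense(); print(s['eef_pos'],s['wrist_force'])
```

```text
[0.48622513 0.2804212  0.11458765] [-0.52978019 -0.38029521 -0.10783514]
```

View pics/w2.png

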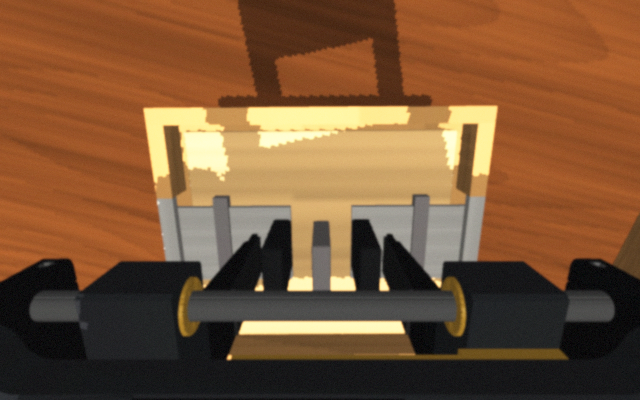

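The fingers straddle the pads symmetrically, with the pads at about (277,255) and (366,255) between fingers at (245,265) and (400,265). Now I'll pinch.

Emit:
servo_tool --motion '[[[-0.1,0,-0.25],[0,0,0],0.3],[[-0.1,0,-0.25],[0,0,0],0.7],[[-0.1,0,-0.25],[0,0,0],1],[[-0.1,0,-0.25],[0,0,0],1],[[-0.1,0,-0.25],[0,0,0],1],[[-0.1,0,-0.25],[0,0,0],1],[[-0.1,0,-0.25],[0,0,0],1],[[-0.1,0,-0.25],[0,0,0],1]]'

```text
time_s: 3.12
eef_pos: [0.4844, 0.2798, 0.1105]
tool_rot: [-0.37, 3.119, 0.0]
wrist_force: [-0.6, 0.2, 4.0]
finger_gap: 0.0312
```

Run:
```python
from h import *
save('wrist','w3.png'); s=sense(); print(s['eef_pos'],s['tool_rot'],s['wrist_force'],s['finger_gap'])
```

```text
[0.48436127 0.27975385 0.11049067] [-3.69509779e-01  3.11938982e+00  2.63332870e-04] [-1.56747838 -0.60005262  3.66422392] 0.031289529437228764
```

View pics/w3.png

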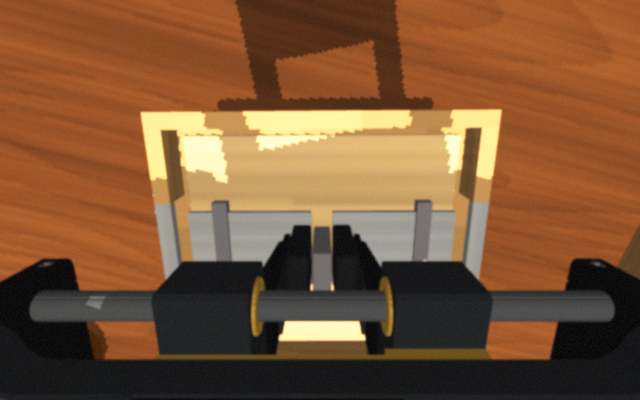

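Both buttons are fully in: the gap is 31 mm and the tongues are retracted. Lifting slowly.

Emit:
servo_tool --motion '[[[0,0,0.5],[0,0,0],1],[[0,0,1.2],[0,0,0],1],[[0,0,2],[0,0,0],1],[[0,0,3],[0,0,0],1],[[0,0,4.5],[0,0,0],1],[[0,0,6],[0,0,0],1],[[0,0,6],[0,0,0],1]]'

```text
time_s: 4.05
eef_pos: [0.4854, 0.2802, 0.1727]
tool_rot: [-0.369, 3.116, 0.002]
wrist_force: [0.0, -0.2, -3.1]
finger_gap: 0.0312
```

Run:
```python
from h import *
save('wrist','w4.png'); s=sense(); print(s['eef_pos'],s['wrist_force'],s['ft_torque'],s['finger_gap'])
```

```text
[0.48478488 0.27993992 0.17140299] [ 0.68879571  0.05269886 -3.23326418] [0.05069733 0.03346271 0.00079271] 0.03121563532582407
```

View pics/w4.png

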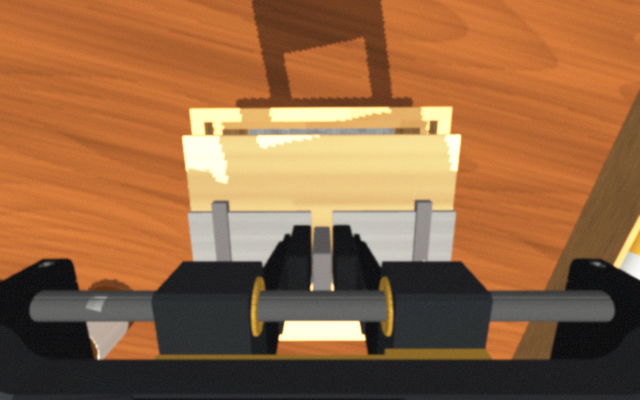

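The lid is held level and is clear of the case. Next I'll carry it to a free spot near (0.45, 0.02).

Emit:
servo_tool --motion '[[[-0.4,-3,0],[0,0,0],1],[[-1,-8,0],[0,0,0],1],[[-1.8,-13,0],[0,0,0],1],[[-2.5,-18,0],[0,0,0],1],[[-3.2,-23,-1],[0,0,0],1],[[-3.5,-26,-4],[0,0,0],1],[[-3.5,-26,-8],[0,0,0],1],[[-3.5,-26,-12],[0,0,0],1],[[-3.5,-26,-14.5],[0,0,0],1],[[-3.5,-26,-14.5],[0,0,0],1]]'

```text
time_s: 5.35
eef_pos: [0.4464, 0.0198, 0.0225]
tool_rot: [0.369, -3.113, -0.002]
wrist_force: [-1.1, 0.8, -2.1]
finger_gap: 0.0312
```

Run:
```python
from h import *
s=sense(); print(s['eef_pos'],s['wrist_force'],s['ft_torque'],s['finger_gap'])
goal(.45,.02,.0145,103.6)
```

```text
[0.44640346 0.01983294 0.02245423] [-1.11470477  0.77750854 -2.06491126] [ 0.05627124  0.06456114 -0.01076601] 0.03124872744560081
shift cm [ 0.36  0.02 -0.8 ] yaw 0.09 rotvec [-0.03 -0.37  0.09] | dq6 est 6.8 q6 now -107.9 jaw now 103.51
shift cm [ 0.36  0.02 -0.8 ] yaw -179.91 rotvec [-5.9000e-01  4.0000e-02 -1.7991e+02] | dq6 est 186.8 q6 now -107.9 jaw now 103.51
```

Emit:
servo_tool --motion '[[[0,0,-0.4],[0,0,0],1],[[0,0,-0.7],[0,0,0],1],[[0,0,-0.8],[0,0,0],1],[[0,0,-0.9],[0,0,0],1],[[0,0,-0.9],[0,0,0],1]]'

```text
time_s: 5.98
eef_pos: [0.4493, 0.0197, 0.0163]
tool_rot: [-0.37, 3.119, -0.0]
wrist_force: [0.3, -1.2, -1.7]
finger_gap: 0.0309
```

Emit:
servo_tool --motion '[[[0,0,-0.1],[0,0,0],1],[[0,0,-0.2],[0,0,0],1],[[0,0,-0.2],[0,0,0],1],[[0,0,-0.2],[0,0,0],1]]'

```text
time_s: 6.48
eef_pos: [0.4492, 0.0196, 0.0141]
tool_rot: [0.37, -3.12, 0.0]
wrist_force: [1.1, -0.2, -2.9]
finger_gap: 0.0309
```

Emit:
servo_tool --motion '[[[0,0,-0.1],[0,0,0],1],[[0,0,-0.15],[0,0,0],1],[[0,0,-0.15],[0,0,0],1],[[0,0,-0.15],[0,0,0],1]]'

```text
time_s: 6.98
eef_pos: [0.4494, 0.0197, 0.0135]
tool_rot: [0.37, -3.12, -0.0]
wrist_force: [-3.2, 0.4, 5.1]
finger_gap: 0.0314
```

Run:
```python
from h import *
s=sense(); print(s['eef_pos'],s['tool_rot'],s['wrist_force'],s['ft_torque'],s['finger_gap'])
```

```text
[0.44938676 0.01965906 0.01347076] [ 3.69704161e-01 -3.11950554e+00 -4.14332548e-05] [-3.16040692  0.44111429  5.0941011 ] [0.09808148 0.61319535 0.02765749] 0.03136810893256447
```

The lid is on the table: TCP z is 13.5 mm as expected and the force is now upward. Releasing and backing off.

Emit:
servo_tool --motion '[[[0,0,0.05],[0,0,0],0.8],[[0,0,0.05],[0,0,0],0.5],[[0,0,0.05],[0,0,0],0.3],[[0,0,0.05],[0,0,0],0.3],[[0,0,0.05],[0,0,0],0.3],[[0,0,0.05],[0,0,0],0.3],[[0,0,0.05],[0,0,0],0.3]]'

```text
time_s: 7.85
eef_pos: [0.4492, 0.0197, 0.013]
tool_rot: [-0.37, 3.12, 0.0]
wrist_force: [0.3, 0.5, 0.2]
finger_gap: 0.0668
```

Run:
```python
from h import *
s=sense(); print(s['eef_pos'],s['tool_rot'],s['wrist_force'],s['ft_torque'],s['finger_gap'])
save('wrist','w5.png')
```

```text
[0.4491769  0.0196818  0.01304583] [-3.69714183e-01  3.11975192e+00  2.04051686e-06] [0.31027272 0.54225672 0.15704715] [ 0.05240624  0.0440865  -0.03154544] 0.06682944501348462
```

View pics/w5.png

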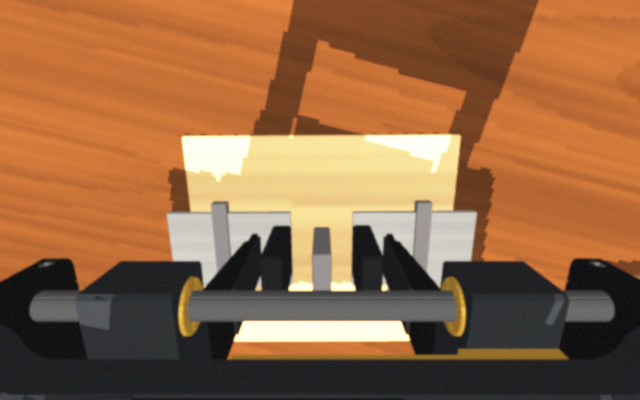

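Emit:
servo_tool --motion '[[[0,0,3],[0,0,0],0.3],[[0,0,8],[0,0,0],0.3],[[0,-1,14],[0,0,-8],0.1],[[0,-4,19],[0,0,-18],0],[[0,-9,19],[0,0,-28],0],[[0,-14,19],[0,0,-38],0],[[0,-19,19],[0,0,-48],0],[[0,-24,19],[0,0,-58],0],[[0,-29,19],[0,0,-68],0],[[-0.3,-33,19],[0,0,-78],0]]'

```text
time_s: 9.15
eef_pos: [0.4459, -0.3123, 0.203]
tool_rot: [-1.685, -2.651, -0.0]
wrist_force: [0.7, -0.1, 0.2]
finger_gap: 0.0949
```

Emit:
servo_tool --motion '[[[0,-1,0],[0,0,-10],0],[[0,-2,0],[0,0,-20],0],[[0,-2.4,0],[0,0,-30],0],[[0,-2.4,0],[0,0,-40],0],[[0,-2.4,0],[0,0,-50],0],[[0,-2.4,0],[0,0,-60.5],0],[[0,-2.4,0],[0,0,-60.5],0],[[0,-2.4,0],[0,0,-60.5],0]]'

```text
time_s: 10.15
eef_pos: [0.4462, -0.3343, 0.2031]
tool_rot: [-2.784, -1.454, 0.0]
wrist_force: [-0.5, -0.2, -0.0]
finger_gap: 0.0955
```

Run:
```python
from h import *
T=wristT(); np.save('T6.npy',T)
save('wrist','w6.png')
save('top','top6.png')
goal(.4466,-.3345,.046,145)
```

```text
shift cm [  0.04  -0.02 -15.71] yaw 179.9 rotvec [  0.   -0.  179.9] | dq6 est -174.4 q6 now -7.5 jaw now -34.9
shift cm [  0.04  -0.02 -15.71] yaw -0.1 rotvec [-0.  -0.  -0.1] | dq6 est 5.6 q6 now -7.5 jaw now -34.9
```

View pics/w6.png

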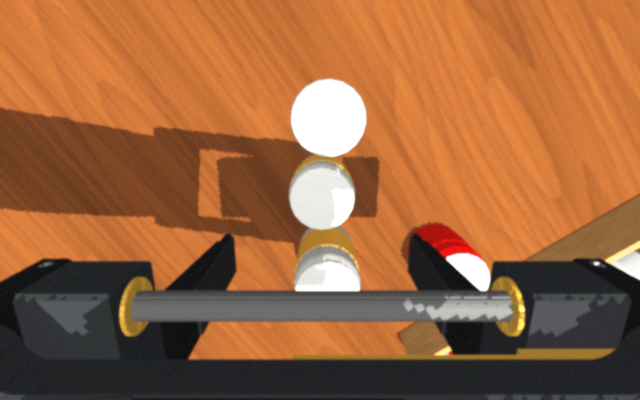

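View pics/top6.png

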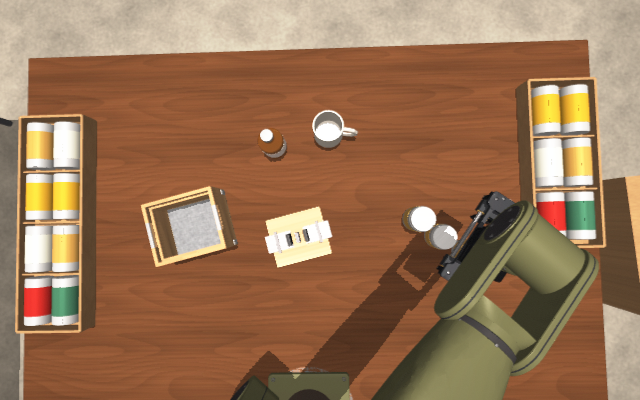

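The wrist view shows the brass-banded short can's top at about (322,197), between the tall cans at (328,117) and (328,275). The red can is off to the right at (465,270).

Run:
```python
from h import *
T=np.load('T6.npy')
t=cv2.imread('pics/w6.png'); cv2.imwrite('pics/c_w6.png',cv2.resize(t[65:305,235:425],None,fx=3,fy=2.4,interpolation=cv2.INTER_CUBIC))
for u,v,z in[(322,197,.084),(328.5,117.5,.106),(327,278,.106)]: print(px2plane('wrist',u,v,z,T).round(4))
```

```text
[ 0.4472 -0.335   0.084 ]
[ 0.4907 -0.2813  0.106 ]
[ 0.4121 -0.3932  0.106 ]
```

View pics/c_w6.png

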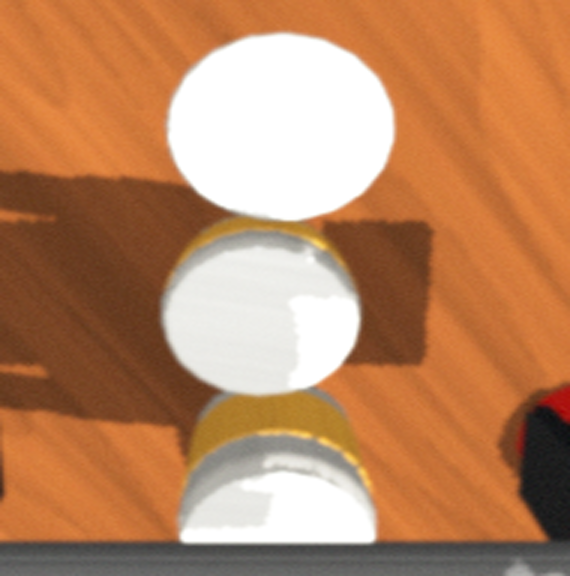

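Emit:
servo_tool --motion '[[[0.1,-0.1,-4],[0,0,0],0],[[0.1,-0.1,-8],[0,0,0],0],[[0.1,-0.1,-12],[0,0,0],0],[[0.1,-0.1,-15],[0,0,0],0],[[0.1,-0.1,-15.6],[0,0,0],0],[[0.1,-0.1,-15.6],[0,0,0],0]]'

```text
time_s: 11.0
eef_pos: [0.4475, -0.3356, 0.0477]
tool_rot: [2.786, 1.452, 0.0]
wrist_force: [0.2, 0.8, -0.1]
finger_gap: 0.095
```

Emit:
servo_tool --motion '[[[0,0,0],[0,0,0],0.25],[[0,0,0],[0,0,0],0.4],[[0,0,0],[0,0,0],0.6],[[0,0,0],[0,0,0],0.6],[[0,0,0],[0,0,0],0.6],[[0,0,0],[0,0,0],0.6]]'

```text
time_s: 11.75
eef_pos: [0.4471, -0.3353, 0.0475]
tool_rot: [-2.786, -1.451, 0.0]
wrist_force: [-2.0, 2.1, 4.1]
finger_gap: 0.0606
```

Run:
```python
from h import *
s=sense(); print(s['eef_pos'],s['tool_rot'],s['wrist_force'],s['ft_torque'],s['finger_gap'])
save('wrist','w7.png')
```

```text
[ 0.44709642 -0.33530494  0.04749929] [-2.78612772e+00 -1.45077337e+00  3.61739113e-04] [-1.97274376  2.0900991   4.08605145] [ 0.20445207  0.54966871 -0.00302228] 0.06056018425974731
```

View pics/w7.png

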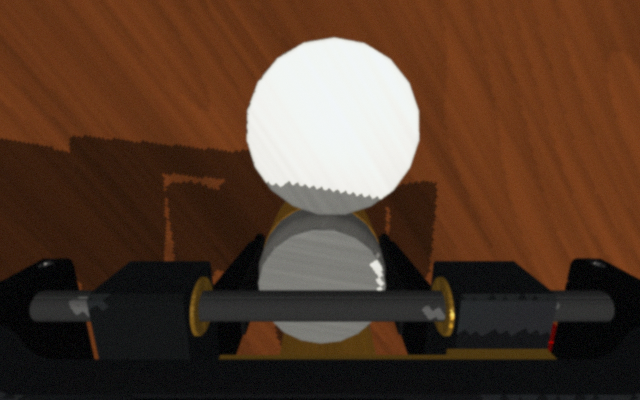

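The short can is gripped, with a 60.6 mm gap. Lifting straight up, then carrying it over to the case.

Emit:
servo_tool --motion '[[[0,0,1],[0,0,0],0.7],[[0,0,4],[0,0,0],0.7],[[0,0,8],[0,0,0],0.7],[[0,0,12],[0,0,0],0.7],[[0,1,16],[0,0,5],0.7],[[0,4,18],[0,0,15],0.7],[[0,8,18],[0,0,25],0.7],[[0,12,18],[0,0,35],0.7],[[0,16,18],[0,0,45],0.7],[[0,20,18],[0,0,55],0.7]]'

```text
time_s: 13.05
eef_pos: [0.4471, -0.134, 0.2271]
tool_rot: [1.794, 2.578, 0.001]
wrist_force: [0.8, 0.4, -0.9]
finger_gap: 0.0608
```

Emit:
servo_tool --motion '[[[0,5,0],[0,0,10],0.7],[[0.4,10,0],[0,0,20],0.7],[[0.8,15,0],[0,0,30],0.7],[[1.2,20,0],[0,0,40],0.7],[[1.6,25,0],[0,0,50],0.7],[[2.2,30,0],[0,0,60],0.7],[[3,35,0],[0,0,70],0.7],[[3.8,39.5,0],[0,0,80],0.7],[[3.8,41.5,0],[0,0,83.6],0.7],[[3.8,41.5,0],[0,0,83.6],0.7]]'

```text
time_s: 14.3
eef_pos: [0.4848, 0.2801, 0.2268]
tool_rot: [0.373, -3.119, 0.001]
wrist_force: [0.6, 0.1, -1.7]
finger_gap: 0.0611
```

Run:
```python
from h import *
s=sense(); print(s['eef_pos'],s['tool_rot'],s['wrist_force'],s['ft_torque'],s['finger_gap'])
save('wrist','w8.png')
save('top','top8.png')
goal(.485,.280,.0555,103.6)
```

```text
[0.48484099 0.28014603 0.22681293] [ 3.73150402e-01 -3.11865624e+00  9.94530269e-04] [ 0.61807373  0.07472378 -1.74589436] [0.01078421 0.02963004 0.00077124] 0.061065406345547184
shift cm [ -0.     0.13 -17.15] yaw 0.08 rotvec [ 0.05 -0.02  0.08] | dq6 est 5.5 q6 now -79.1 jaw now 103.52
shift cm [ -0.     0.13 -17.15] yaw -179.92 rotvec [-2.0000e-02 -8.0000e-02 -1.7992e+02] | dq6 est 185.5 q6 now -79.1 jaw now 103.52
```

View pics/w8.png

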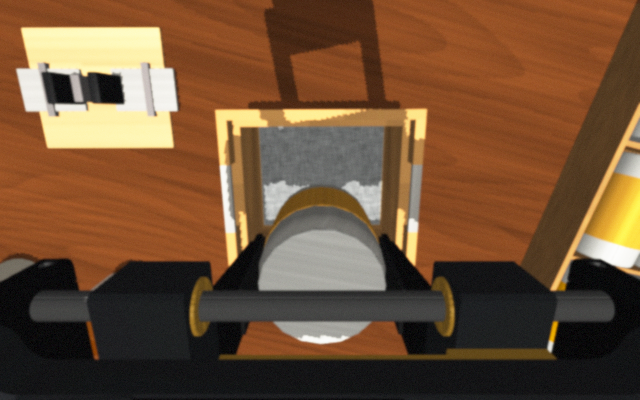

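View pics/top8.png

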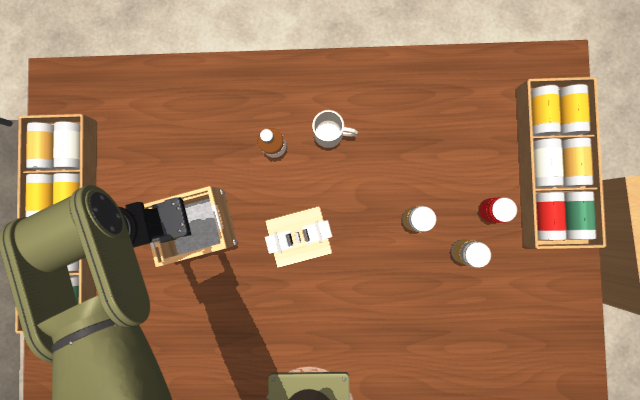

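The can is centred over the case and the tall cans haven't moved: (420,219) and (474,254) in the top view. Lowering.

Emit:
servo_tool --motion '[[[0,0,-3],[0,0,0],0.7],[[0,0,-7],[0,0,0],0.7],[[0,0,-11],[0,0,0],0.7],[[0,0,-14],[0,0,0],0.7],[[0,0,-15.5],[0,0,0],0.7],[[0,0,-16.4],[0,0,0],0.7],[[0,0,-16.6],[0,0,0],0.7],[[0,0,-16.6],[0,0,0],0.7]]'

```text
time_s: 15.4
eef_pos: [0.486, 0.2799, 0.0623]
tool_rot: [-0.372, 3.118, 0.001]
wrist_force: [-0.0, 0.6, -1.8]
finger_gap: 0.0613
```

Emit:
servo_tool --motion '[[[0,0,-0.3],[0,0,0],0.7],[[0,0,-0.5],[0,0,0],0.7],[[0,0,-0.6],[0,0,0],0.7],[[0,0,-0.6],[0,0,0],0.7]]'

```text
time_s: 15.9
eef_pos: [0.4852, 0.2798, 0.0555]
tool_rot: [-0.372, 3.119, 0.0]
wrist_force: [-0.9, -0.4, 1.6]
finger_gap: 0.061
```

Emit:
servo_tool --motion '[[[0,0,-0.1],[0,0,0],0.7],[[0,0,-0.1],[0,0,0],0.7],[[0,0,-0.1],[0,0,0],0.7]]'

```text
time_s: 16.27
eef_pos: [0.4854, 0.2798, 0.0555]
tool_rot: [0.373, -3.119, 0.0]
wrist_force: [-3.5, -1.1, 6.6]
finger_gap: 0.0609
```

The can is on the floor: the force is up and z has stopped changing. Opening a little.

Emit:
servo_tool --motion '[[[0,0,0],[0,0,0],0.32],[[0,0,0],[0,0,0],0.25],[[0,0,0],[0,0,0],0.22],[[0,0,0],[0,0,0],0.2],[[0,0,0],[0,0,0],0.2],[[0,0,0],[0,0,0],0.2]]'

```text
time_s: 17.02
eef_pos: [0.4852, 0.2797, 0.0541]
tool_rot: [0.372, -3.119, 0.0]
wrist_force: [-0.0, 0.1, -0.3]
finger_gap: 0.0761
```

Emit:
servo_tool --motion '[[[0,0,0.5],[0,0,0],0.2],[[0,0,2],[0,0,0],0.2],[[0,0,5],[0,0,0],0.2],[[0,0,9],[0,0,0],0.2],[[0,0,13],[0,0,0],0.2],[[0,0,16],[0,0,0],0.2],[[0,0,16],[0,0,0],0.2]]'

```text
time_s: 17.9
eef_pos: [0.4871, 0.2805, 0.2189]
tool_rot: [-0.372, 3.112, 0.004]
wrist_force: [-0.0, -0.5, -1.0]
finger_gap: 0.0758
```

Run:
```python
from h import *
T=wristT(); np.save('T9.npy',T)
save('wrist','w9.png')
goal(.4492,.0197,.06,103.55)
```

```text
shift cm [ -3.67 -26.03 -15.63] yaw -0.06 rotvec [-0.09  0.2  -0.06] | dq6 est -21.9 q6 now -79.1 jaw now 103.61
shift cm [ -3.67 -26.03 -15.63] yaw 179.94 rotvec [-3.1000e-01 -1.4000e-01  1.7994e+02] | dq6 est -201.9 q6 now -79.1 jaw now 103.61
```

View pics/w9.png

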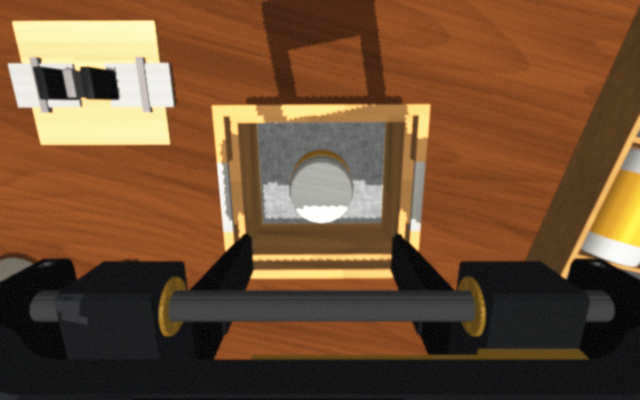

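The can stands upright in the middle of the case, its top at (322,190). Now going back to the lid at its release pose.

Emit:
servo_tool --motion '[[[-0.6,-5,0],[0,0,0],0.3],[[-1.4,-10,0],[0,0,0],0.3],[[-2.1,-15,0],[0,0,0],0.3],[[-2.8,-20,0],[0,0,0],0.3],[[-3.4,-25,-3],[0,0,0],0.3],[[-3.6,-26,-8],[0,0,0],0.3],[[-3.6,-26,-12],[0,0,0],0.3],[[-3.6,-26,-14],[0,0,0],0.3],[[-3.6,-26,-14],[0,0,0],0.3],[[-3.6,-26,-14],[0,0,0],0.3]]'

```text
time_s: 19.2
eef_pos: [0.4493, 0.0197, 0.0745]
tool_rot: [-0.373, 3.119, -0.0]
wrist_force: [0.7, 0.2, 0.0]
finger_gap: 0.0668
```

Run:
```python
from h import *
save('wrist','w10.png')
goal(.4492,.0197,.013,103.5)
```

```text
shift cm [-0.06  0.   -6.21] yaw -0.12 rotvec [ 0.01  0.08 -0.12] | dq6 est 7.0 q6 now -108.0 jaw now 103.62
shift cm [-0.06  0.   -6.21] yaw 179.88 rotvec [-1.3000e-01  1.0000e-02  1.7988e+02] | dq6 est -173.0 q6 now -108.0 jaw now 103.62
```

View pics/w10.png

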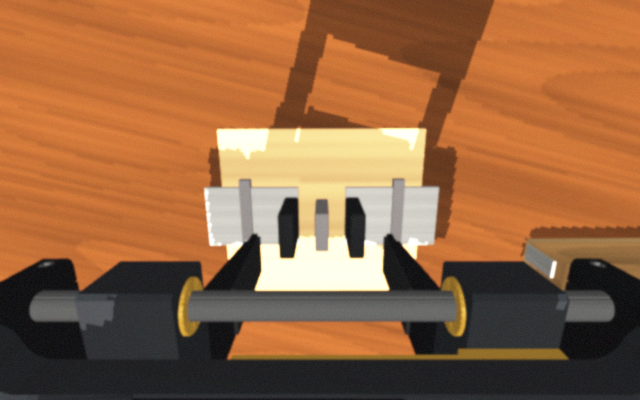

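The lid is centred under the gripper, pads at (288,228) and (355,228). Lowering and pinching.

Emit:
servo_tool --motion '[[[0,0,-3],[0,0,-0.1],0.3],[[0,0,-5],[0,0,-0.1],0.3],[[0,0,-5.8],[0,0,-0.1],0.3],[[0,0,-6.05],[0,0,-0.1],0.3],[[0,0,-6.05],[0,0,-0.1],0.3],[[0,0,-6.05],[0,0,-0.1],0.7],[[0,0,-6.05],[0,0,-0.1],1],[[0,0,-6.05],[0,0,-0.1],1],[[0,0,-6.05],[0,0,-0.1],1],[[0,0,-6.05],[0,0,-0.1],1]]'

```text
time_s: 20.5
eef_pos: [0.4497, 0.0197, 0.0144]
tool_rot: [-0.37, 3.119, -0.0]
wrist_force: [-1.5, 1.2, 5.7]
finger_gap: 0.0313
```

Emit:
servo_tool --motion '[[[0,0,0],[0,0,0],1],[[0,0,0],[0,0,0],1],[[0,0,0],[0,0,0],1]]'

```text
time_s: 20.88
eef_pos: [0.4497, 0.0197, 0.0144]
tool_rot: [-0.37, 3.119, -0.0]
wrist_force: [-1.6, -0.2, 6.1]
finger_gap: 0.0315
```

Run:
```python
from h import *
save('wrist','w11.png')
s=sense(); print(s['eef_pos'],s['tool_rot'],s['wrist_force'],s['finger_gap'])
goal(.4844,.2798,.1714,103.5)
```

```text
[0.44973729 0.01969682 0.01442942] [-3.69802765e-01  3.11898560e+00 -1.20858311e-04] [-2.63959364 -0.16160025  5.64817114] 0.03146360820413051
shift cm [ 3.47 26.01 15.7 ] yaw -0.02 rotvec [-0.    0.04 -0.02] | dq6 est 34.4 q6 now -107.9 jaw now 103.52
shift cm [ 3.47 26.01 15.7 ] yaw 179.98 rotvec [-7.0000e-02 -0.0000e+00  1.7998e+02] | dq6 est -145.6 q6 now -107.9 jaw now 103.52
```

View pics/w11.png

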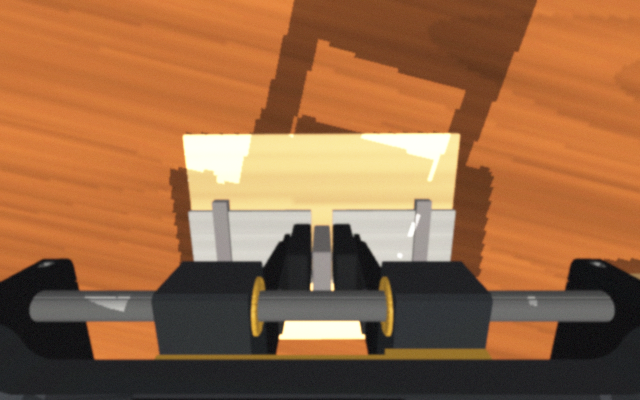

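Pinched again (gap 31.5 mm). Lifting and carrying it to the case.

Emit:
servo_tool --motion '[[[0,0,1],[0,0,0],1],[[0,0,4],[0,0,0],1],[[0,0,8],[0,0,0],1],[[0,0,13],[0,0,0],1],[[0.4,3,16],[0,0,0],1],[[1,8,16],[0,0,0],1],[[1.8,13,16],[0,0,0],1],[[2.5,18,16],[0,0,0],1],[[3.2,23,16],[0,0,0],1],[[3.5,26,16],[0,0,0],1]]'

```text
time_s: 22.18
eef_pos: [0.4835, 0.2816, 0.1729]
tool_rot: [0.372, -3.118, 0.001]
wrist_force: [-0.4, -0.2, -2.3]
finger_gap: 0.0311
```

Emit:
servo_tool --motion '[[[0,0,-1],[0,0,0],1],[[0,0,-1],[0,0,0],1],[[0,0,-1],[0,0,0],1]]'

```text
time_s: 22.55
eef_pos: [0.4839, 0.2785, 0.1632]
tool_rot: [0.368, -3.119, 0.001]
wrist_force: [-0.1, 0.1, -2.6]
finger_gap: 0.0312
```

Run:
```python
from h import *
save('wrist','w12.png')
s=sense(); print(s['eef_pos'],s['tool_rot'],s['wrist_force'],s['ft_torque'],s['finger_gap'])
goal(.4844,.2798,.1114,103.5)
a=cv2.imread('pics/w12.png'); cv2.imwrite('pics/c_w12.png',cv2.resize(a[90:290,170:470],None,fx=2.6,fy=2.6,interpolation=cv2.INTER_CUBIC))
```

```text
[0.48417533 0.27865123 0.16359801] [ 3.67469249e-01 -3.11983505e+00  4.03498750e-04] [-0.04544714  0.61365467 -2.17236101] [ 0.05820246  0.08618095 -0.02216364] 0.03104897761919827
shift cm [ 0.02  0.11 -5.22] yaw 0.06 rotvec [ 0.02 -0.01  0.06] | dq6 est 5.5 q6 now -79.0 jaw now 103.44
shift cm [ 0.02  0.11 -5.22] yaw -179.94 rotvec [-1.0000e-02 -2.0000e-02 -1.7994e+02] | dq6 est 185.5 q6 now -79.0 jaw now 103.44
```

View pics/c_w12.png

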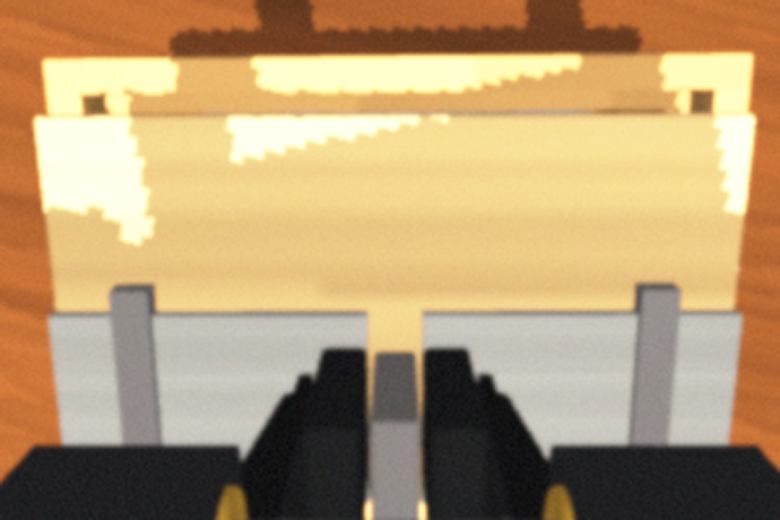

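The lid is aligned within about 1 mm. The case appears about 1 mm to the right (+y), which agrees with the pose reading. Lowering slowly.

Emit:
servo_tool --motion '[[[0,0.1,-1],[0,0,0],1],[[0,0.1,-2],[0,0,0],1],[[0,0.1,-2.8],[0,0,0],1],[[0,0.1,-3.4],[0,0,0],1],[[0,0.1,-3.8],[0,0,0],1],[[0,0.1,-4.2],[0,0,0],1],[[0,0.1,-4.5],[0,0,0],1],[[0,0.1,-4.5],[0,0,0],1]]'

```text
time_s: 23.6
eef_pos: [0.4841, 0.2807, 0.1185]
tool_rot: [0.37, -3.119, 0.0]
wrist_force: [0.1, 0.6, -3.3]
finger_gap: 0.0311
```

Run:
```python
from h import *
save('wrist','w13.png')
s=sense(); print(s['eef_pos'],s['tool_rot'],s['wrist_force'],s['ft_torque'],s['finger_gap'])
goal(.4844,.2798,.1114,103.5)
a=cv2.imread('pics/w13.png'); cv2.imwrite('pics/c_w13.png',cv2.resize(a[90:290,130:510],None,fx=2,fy=2,interpolation=cv2.INTER_CUBIC))
```

```text
[0.4842304  0.28069056 0.11870187] [-3.69618870e-01  3.11970598e+00 -1.55479565e-05] [ 0.40003168 -0.33977951 -2.44186763] [ 0.05210464 -0.00549928 -0.06001642] 0.03131249701638012
shift cm [ 0.02 -0.09 -0.73] yaw -0.01 rotvec [ 0.    0.   -0.01] | dq6 est 5.4 q6 now -78.9 jaw now 103.51
shift cm [ 0.02 -0.09 -0.73] yaw 179.99 rotvec [-1.0000e-02  0.0000e+00  1.7999e+02] | dq6 est -174.6 q6 now -78.9 jaw now 103.51
```

View pics/c_w13.png

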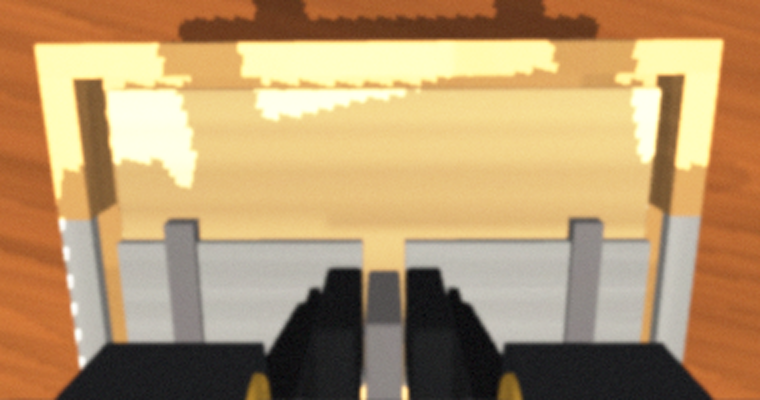

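The lid is inside the rim with even gaps on both sides and no contact. Lowering to the ledge.

Emit:
servo_tool --motion '[[[0,-0.05,-0.3],[0,0,0],1],[[0,-0.05,-0.5],[0,0,0],1],[[0,-0.05,-0.6],[0,0,0],1],[[0,-0.05,-0.7],[0,0,0],1],[[0,-0.05,-0.7],[0,0,0],1],[[0,-0.05,-0.7],[0,0,0],1]]'

```text
time_s: 24.4
eef_pos: [0.4842, 0.2802, 0.1117]
tool_rot: [-0.37, 3.12, 0.0]
wrist_force: [0.5, -0.4, -2.3]
finger_gap: 0.0315
```

Emit:
servo_tool --motion '[[[0,0,-0.05],[0,0,0],1],[[0,0,-0.1],[0,0,0],1],[[0,0,-0.15],[0,0,0],1],[[0,0,-0.15],[0,0,0],1]]'

```text
time_s: 24.9
eef_pos: [0.4843, 0.2802, 0.1114]
tool_rot: [-0.37, 3.12, -0.0]
wrist_force: [-3.6, -1.9, 6.5]
finger_gap: 0.0312
```

The lid is on the ledge at exactly the predicted height (z 0.1114). Releasing.

Emit:
servo_tool --motion '[[[0,0,0.05],[0,0,0],0.8],[[0,0,0.05],[0,0,0],0.5],[[0,0,0.05],[0,0,0],0.3],[[0,0,0.05],[0,0,0],0.3],[[0,0,0.05],[0,0,0],0.3],[[0,0,0.05],[0,0,0],0.3],[[0,0,0.05],[0,0,0],0.3]]'

```text
time_s: 25.78
eef_pos: [0.4842, 0.2801, 0.1103]
tool_rot: [0.37, -3.12, 0.0]
wrist_force: [-0.2, -0.2, -0.1]
finger_gap: 0.0665
```

Emit:
servo_tool --motion '[[[0,0,1],[0,0,0],0.3],[[0,0,3],[0,0,0],0.3],[[0,0,6],[0,0,0],0.3],[[0,0,9],[0,0,0],0.3],[[0,0,12],[0,0,0],0.3],[[0,0,13],[0,0,0],0.3],[[0,0,13],[0,0,0],0.3]]'

```text
time_s: 26.65
eef_pos: [0.4846, 0.2804, 0.2419]
tool_rot: [-0.369, 3.118, 0.001]
wrist_force: [0.4, 0.1, -0.9]
finger_gap: 0.0664
```

Run:
```python
from h import *
T=wristT(); np.save('T14.npy',T)
save('wrist','w14.png'); save('side','side14.png')
s=sense(); print(s['eef_pos'],s['wrist_force'],s['finger_gap'])
a=cv2.imread('pics/w14.png'); cv2.imwrite('pics/c_w14.png',cv2.resize(a[90:290,200:440],None,fx=3,fy=2.9,interpolation=cv2.INTER_CUBIC))
a=cv2.imread('pics/side14.png'); cv2.imwrite('pics/c_s14.png',cv2.resize(a[110:210,190:320],None,fx=5,fy=5,interpolation=cv2.INTER_CUBIC))
```

```text
[0.48366846 0.27991414 0.23952421] [ 0.13279673  0.62530678 -0.11292051] 0.0665144236822416
```

View pics/c_w14.png

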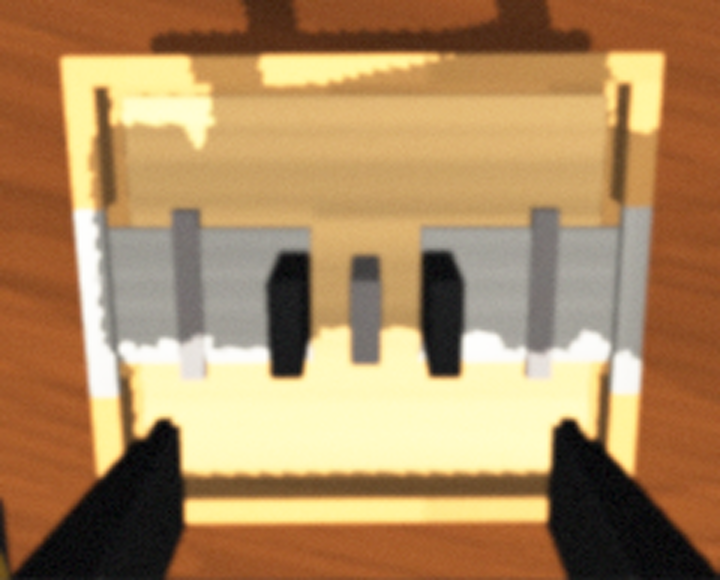

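View pics/c_s14.png

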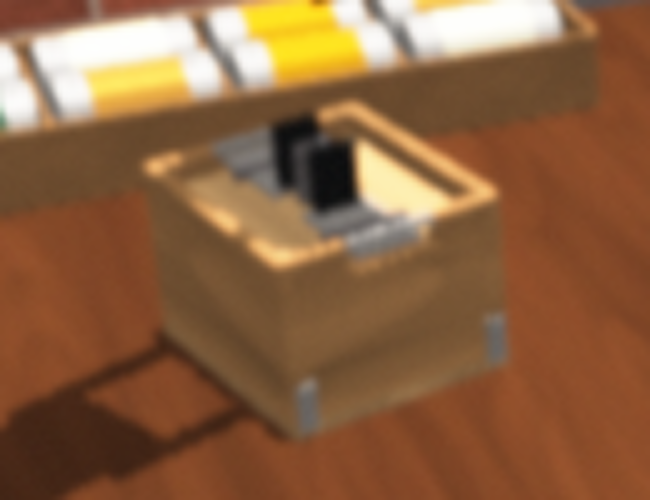

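View pics/side14.png

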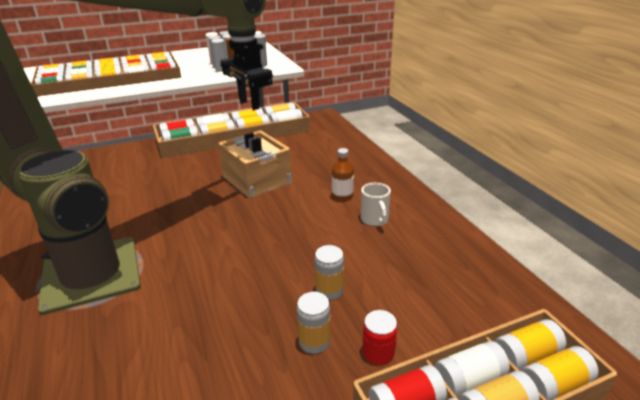

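The lid lies level in the recess. Both pads are out at the same spacing as at the start, and the tongues run under the lips at (105,290) and (620,290) in the crop. The bystanders haven't moved. Handing in.

Run:
```python
from h import *
print(job_done())
```

```text
the job is handed in; nothing more can be done
None
```

The short can is packed in the wooden case with the lid back home on top. I handed the job in at about 27 s of the 72 s allowed; the hand-in gives no verdict.

- **Lid off:** I pinched both buttons (31 mm finger gap, so fully in), lifted the lid straight out, laid it flat on free table and let go.
- **Can in:** I gripped the middle, brass-banded can and stood it near the centre of the case. I felt it reach the floor before letting go. The red look-alike was left alone.
- **Lid back:** I picked the lid up again at the pose where I had released it and lowered it, buttons pinched. It met the ledge at the predicted height (TCP z 0.1114 m), and I released it there.

**Last checks:** The wrist picture shows the lid level inside the rim, both pads out at their starting spacing and both tongues under the lips. The side and top pictures show no visible shift of the tall cans, mug or bottle. The wrist force was about zero with the gripper about 13 cm clear.

The camera position estimates differed from each other by 2–4 mm, so I averaged them. I could only check the can in the case before the lid covered it. No check failed.

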